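# Slide the seed dish through the guide posts into the counting frame

### The job

Push the open dish of seeds along the table with the fingertips, between the two upright posts of the metal dish frame, until it sits fully home against both stops at the back of the frame. Push gently: never pinch, lift or tip the dish, keep it flat on the table, and leave the sample jar, the brass weight and the seed packet where they stand. Then draw the fingers away from the dish.

Things in the scene. Friction and masses are not known exactly. Their poses are not given: they have to be found in the camera images.
- seed_dish: Loose open round clear plastic petri dish with scattered seeds fixed on its floor; outside diameter 90 mm, 15 mm high, about 50 g, wall about 1 mm. Origin: centre of its underside; z up; it is round, so its yaw does not matter.
- dish_frame: U-shaped aluminium frame lying flat on the table, immovable, open at the front, where two black posts stand. Origin: on the table midway between the posts; +x leads level into the frame, y across. Side bars 10 mm high, from x = -12 to +138 mm, inner faces at y = +57 and -57 mm; rear bar's inner face at x = 128 mm. No floor plate: the dish slides on the table all the way.
- post_a (a point): Foot, on the table, of the guide post at frame x = 0, y = +61 mm; upright, diameter 24 mm, 45 mm high. The other post is alike at y = -61 mm, so the clear gap is 98 mm (the dish has 4 mm to spare on each side).
- stop_a (a point): Foot, on the table, of the round black stop at frame x = 115.6 mm, y = +34 mm; diameter 16 mm, 18 mm high. The other stop is alike at y = -34 mm.
- seat (a point): Where the dish's origin lies when it is home against both stops: on the frame's centre line, on the table, 75 mm past the gap (frame x = 75 mm, y = 0).
- jar: Loose screw-top sample jar, 60 mm diameter, 78 mm high, standing near the work; bystander. Origin: centre of its underside.
- weight: Loose brass balance weight with a knob, 27 mm diameter, 30 mm high; bystander. Origin: centre of its underside.
- packet: Loose flat brown paper seed packet, 115 x 59 x 20 mm; bystander. Origin: centre of its underside, x along its length.
Not all that is in view belongs to the job. Of the things that look like the seed_dish, the middle-sized one is meant.

How it is judged (in metres and radians):
On the way:
1. the dish is in the gap between the two posts, flat on the table (x of seed_dish in the frame of dish_frame between -0.03 and 0.05 m and y of seed_dish in the frame of dish_frame between -0.015 and 0.015 m and height (world z) of seed_dish below 0.004 m), for 0.05 s.
At the end, for the whole second after the job is handed in: The dish lies flat on the table and at rest, its centre within 6 mm of the seat against the two stops; the jar, the weight and the packet are within 20 mm of where they stood (horizontal distance between seed_dish and seat below 0.006 m and height (world z) of seed_dish below 0.004 m and angle between seed_dish's own z axis and vertical below 0.06 rad and linear speed of seed_dish below 0.01 m/s and distance of each of jar, weight, packet from where it was at the start of the episode below 0.02 m); the robot touches nothing.
It fails at once if the dish was lifted or carried (more than 8 mm off the table) (height (world z) of seed_dish above 0.008 m).
It fails at once if the dish was tipped (more than about 11 degrees) (angle between seed_dish's own z axis and vertical above 0.2 rad).
It fails at once if the fingers pinched or pressed the dish hard (over 20 N) (contact force between the fingers and seed_dish above 20 N).
It fails at once if the jar, the weight or the packet was shoved aside (more than 20 mm) (distance of any of jar, weight, packet from where it was at the start of the episode above 0.02 m).
It also fails if it takes over 58 s, if anything falls off the work surface, if the arm or the gripper's body presses on something with over 40 N, if the wrist force passes 120 N, or if a joint passes its speed limit or range.

### The arm

A 6-joint arm with a two-finger parallel gripper is mounted at the origin on a cart in front of the work surface, level with it; the furniture and walls round the work are solid. World frame = base frame: x ahead of the robot, y to its left, z up, the work surface at z = 0. Lengths are in m, angles in degrees, forces in N, time in s.
With the tool pointing down it reaches from about 0.35 to 0.875 m from the base axis. Payload 4.2 kg.
Tool frame: the origin (TCP) lies where the fingers leave the gripper's body, on its centre line; the fingertips stand 70 mm ahead of it and the grasp point (between the pads) lies 51 mm ahead of it; z points along the fingers, y is the direction in which the jaws open and shut (so a half turn about z gives the same grasp; the last joint's range is limited). The gripper opens to 87 mm and grips with 3 to 60 N. Pads are 19 mm wide; open, the fingers measure 117 mm over their backs; the gripper's body (75 mm by 190 mm) begins 51 mm behind the grasp point.
Start: joints at [80.019, 22.042, 0.453, 0, -68.411, -14.817], TCP at [0.262, 0.567, 0.292] pointing down, gripper open.
Joint ranges: [-179.83, 179.83], [-69.29, 118.12], [-61.27, 80.66], [-181.25, 117.63], [-171.15, -9.14], [-177.46, 177.46]. Speed limits (degrees/s): [159.86, 159.86, 180, 180, 180, 180].

### API

Orientations are given as a 3x3 rotation matrix whose columns are the frame's x, y, z axes.
In Python, from station import sense, capture, camera_model, finish_job gives the robot as it stands.
- The arm moves only by the shell command python3 -m inch 'ROWS'. ROWS is JSON, a list of rows, each an object with "hand": the closure, from 0 (fully open) to 1 (shut); "slide": the shift along the world's x, y, z in cm, a list of three; "yaw": the turn about the world's z in rad. A call has 1 to 10 rows; each row is the pose to reach, as a shift and turn from the pose commanded when the call began; what a row does not reach only later rows make up. A row lasts 1/8 s, in which the tool goes at most 62.5 mm and 10.7 degrees, less where a joint would pass 70% of its speed; a pose out of reach is approached as far as the arm can. A call with a gripper value outside its range is refused whole. The fingers move at their own pace and stop on an object; the grip force is fixed at half the most. Time passes only in rows, so rows that repeat a pose let the fingers close. It gives the time, the measured TCP pose, the force and the opening at its end, in the units of the state.
- sense(): the state, without advancing time (a new reading comes with each control period).
- capture(name): name is "side" or "top"; returns the picture (400x640x3 uint8, blue, green, red); there is no depth.
- camera_model(name): a dict with "mtx" (3x3 intrinsics, pixels), "k1" (the pictures are not rectified: a ray, as slopes to the right and down, at radius r is drawn at 1 + k1 r^2 times it, then the intrinsics apply), "xyz" and "orientation" of the camera in the world. Camera axes: x right, y up, looking along -z (the intrinsics and any distortion apply to the point x, -y, -z); pixel columns grow to the right and rows downward; lengths in m; the calibration is good to about 2 mm. A picture is of the moment at which its call begins. camera_model takes no time and is no camera call.
- finish_job(): hands the job in, once; it reports no verdict.
The state is a dict: "time_s": time; "joints": joint angles; "joint_velocities": joint speeds; "effort": joint torques, N m; "tcp_pos": TCP position; "ee_rot": TCP orientation; "wrist_force": force on the tool from outside, world axes, zero at the start; "moment": the same for the moment, N m; "gripper_width": opening from 0.0 (shut) to 1.0 (fully open).
Only numpy, scipy, OpenCV 4.12 (cv2) and the standard library are available. Lean on these libraries where they do the work, as an engineer would, in place of code of your own. Each camera call takes 0.05 s, during which the arm holds its last target. There are 200 camera calls.

## Working session

There is one attempt and no reset: what is moved stays moved. The work goes in short steps, Python scripts to look and compute and a shell command to move; the robot and the scene stay as the last step left them, time stands still between calls to the robot, and variables do not carry over. Pictures are saved under pics/ and viewed, about 8 in all and at most 12, crops included, and the job is handed in when it is done.

```bash
mkdir -p pics; ls; cat > h.py <<'E'
import numpy as np, cv2
from station import *
def ray(cam,u,v):
    m=camera_model(cam);K=np.array(m["mtx"]);k=m["k1"]
    d=np.array([(u-K[0,2])/K[0,0],(v-K[1,2])/K[1,1]]);s=d.copy()
    for _ in range(20): s=d/(1+k*(s@s))
    R=np.array(m["orientation"]);return np.array(m["xyz"]),R@np.array([s[0],-s[1],-1])
def on(cam,u,v,z=0.):
    o,d=ray(cam,u,v);return o+d*(z-o[2])/d[2]
def tri(u1,v1,u2,v2):
    (a,d),(b,e)=ray("top",u1,v1),ray("side",u2,v2)
    t=np.linalg.lstsq(np.c_[d,-e],b-a,rcond=None)[0];p,q=a+t[0]*d,b+t[1]*e
    return (p+q)/2,np.linalg.norm(p-q)
def proj(cam,p):
    m=camera_model(cam);K=np.array(m["mtx"]);c=np.array(m["orientation"]).T@(np.array(p)-m["xyz"])
    s=np.array([c[0],-c[1]])/-c[2];s=s*(1+m["k1"]*(s@s));return K[:2,:2]@s+K[:2,2]
E
python3 - <<'E'
from h import *
for c in("top","side"):
    cv2.imwrite(f"pics/{c}0.png",capture(c));m=camera_model(c);print(c,m)
s=sense();print({k:np.round(s[k],3) for k in("time_s","tcp_pos","ee_rot","gripper_width","wrist_force")})
E
```

```text
pics
top {'mtx': array([[436.08800939,   0.        , 313.04469686],
       [  0.        , 436.08800939, 200.9386588 ],
       [  0.        ,   0.        ,   1.        ]]), 'k1': -0.09417040377523118, 'xyz': array([0.4920003 , 0.04753459, 1.37447205]), 'orientation': array([[ 1.73084045e-02,  9.93073172e-01, -1.16215721e-01],
       [-9.99846545e-01,  1.75052532e-02,  6.73307307e-04],
       [ 2.70302903e-03,  1.16186233e-01,  9.93223768e-01]])}
side {'mtx': array([[443.60840856,   0.        , 317.4086439 ],
       [  0.        , 443.60840856, 194.63398402],
       [  0.        ,   0.        ,   1.        ]]), 'k1': -0.019367907540823622, 'xyz': array([ 0.59842753, -1.02092529,  0.60637472]), 'orientation': array([[ 0.99935058,  0.00530353, -0.03564111],
       [-0.03406981,  0.46113941, -0.88667338],
       [ 0.01173302,  0.88731185,  0.46102063]])}
{'time_s': np.float64(0.1), 'tcp_pos': array([0.262, 0.567, 0.291]), 'ee_rot': array([[ 0.908, -0.42 , -0.001],
       [-0.42 , -0.908, -0.002],
       [ 0.   ,  0.002, -1.   ]]), 'gripper_width': np.float64(0.999), 'wrist_force': array([ 0.157,  0.329, -1.045])}
```

View pics/top0.png

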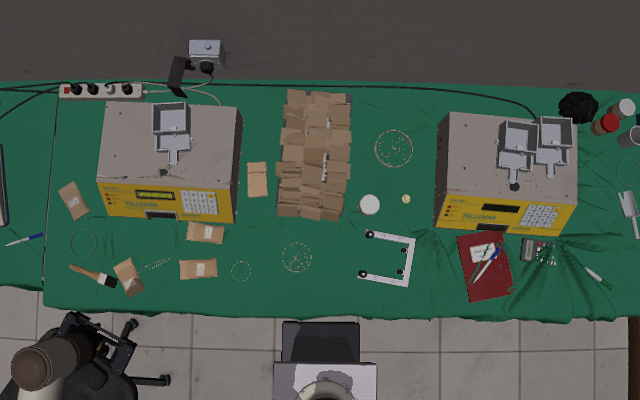

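View pics/side0.png

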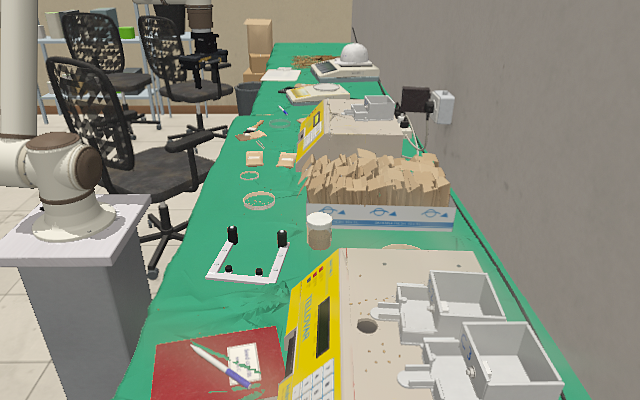

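Candidates for the dish in the top view: (394,148), large, about 38 px; (297,257), about 30 px with seeds; (241,270), small, about 20 px; (83,242), an empty ring without seeds. At about 3.15 mm/px, the one at (297,257) is about 90 mm across. I'll check it in a close crop.

```bash
python3 - <<'E'
from h import *
t=cv2.imread("pics/top0.png");s=cv2.imread("pics/side0.png")
a=cv2.resize(t[180:300,220:430],None,fx=3.6,fy=3.6,interpolation=3)
b=cv2.resize(s[160:290,180:350],None,fx=3.6,fy=3.6,interpolation=3)
cv2.imwrite("pics/tc.png",a);cv2.imwrite("pics/sc.png",b)
E
```

```text
(no output)
```

View pics/tc.png

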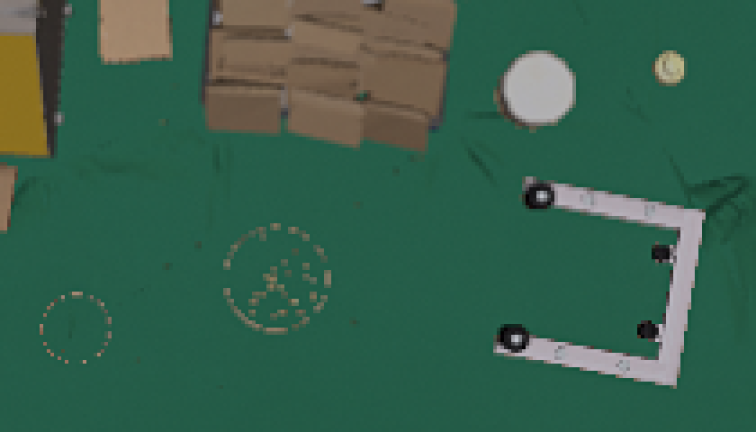

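View pics/sc.png

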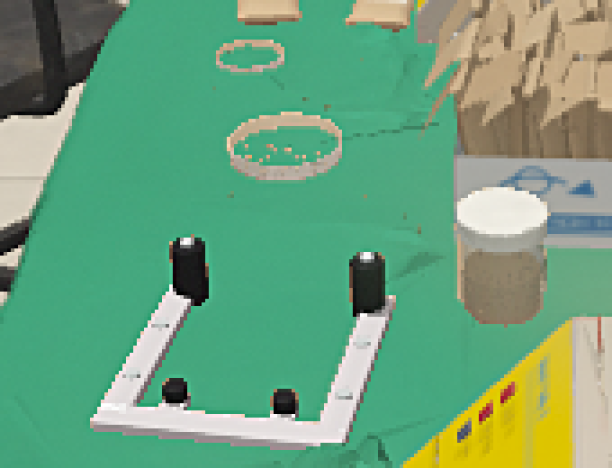

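The crops confirm (297,257) as the middle-sized dish, with seeds. The post tops are at about (370,234) and (363,274) in the top view, the stops at about (403,250) and (400,271). The jar is at (369,205) and the weight at (406,199). Next I measure them.

```bash
cat > meas.py <<'E'
from h import *
def dish(t,box):
    x0,y0,x1,y1=box;c=t[y0:y1,x0:x1].astype(int)
    m=(c[...,2]>c[...,1]-5)&(c[...,2]>80)   # tan on green
    p=np.argwhere(m)[:,::-1]+[x0,y0]
    return p
def circ(P):
    A=np.c_[2*P,np.ones(len(P))];s=np.linalg.lstsq(A,(P**2).sum(1),rcond=None)[0];return s[:2],np.sqrt(s[2]+s[:2]@s[:2])
E
python3 - <<'E'
from meas import *
t=cv2.imread("pics/top0.png");s=cv2.imread("pics/side0.png")
def T(x,y):return 220+x/3.6-.36,180+y/3.6-.36
def S(x,y):return 180+x/3.6-.36,160+y/3.6-.36
A=tri(*T(540,196),*S(367,257));B=tri(*T(515,338),*S(188,242))
print("posts",A,B,np.linalg.norm(A[0]-B[0]))
print("stops",tri(*T(661,252),*S(285,394)),tri(*T(648,330),*S(175,383)))
p=dish(t,(275,235,320,280))
h=cv2.convexHull(p.astype(np.int32))[:,0].astype(float)
for z in(0.,.015):
    P=np.array([on("top",u,v,z)[:2] for u,v in h]);print("dish",z,circ(P),len(P))
# side: dish
c=s[185:215,235:282].astype(int);m=(c[...,2]>c[...,1]-5)&(c[...,2]>80)
h=cv2.convexHull((np.argwhere(m)[:,::-1]+[235,185]).astype(np.int32))[:,0]
print("side bbox",h.min(0),h.max(0)); 
print("front bottom",on("side",*h[h[:,1].argmax()].astype(float)),"rear rim z.015",on("side",*h[h[:,1].argmin()].astype(float),.015))
# frame white mask in top
c=t[225:292,350:425].astype(int);m=(c.min(-1)>120)
k=cv2.morphologyEx(m.astype(np.uint8),cv2.MORPH_CLOSE,np.ones((3,3)))
n,l,st,ce=cv2.connectedComponentsWithStats(k);i=1+st[1:,4].argmax()
p=np.argwhere(l==i)[:,::-1]+[350,225]
P=np.array([on("top",u,v,.010)[:2] for u,v in p])
r=cv2.minAreaRect(P.astype(np.float32)*1000);print("frame",r,cv2.boxPoints(r))
for n,z,(x,y) in(("jar",.078,(538,88)),("weight",.03,(670,68))):print(n,on("top",*T(x,y),z))
E
```

```text
posts (array([ 0.54974935, -0.12760798,  0.04530745]), np.float64(0.0018559875209729275)) (array([ 0.43008868, -0.10711274,  0.04534491]), np.float64(0.001580212005074591)) 0.12140318087381087
stops (array([ 0.50389687, -0.23662839,  0.01682279]), np.float64(0.0013261832169135209)) (array([ 0.43653926, -0.22517154,  0.0173586 ]), np.float64(0.0006446753716295128))
dish 0.0 (array([0.47602705, 0.09564944]), np.float64(0.04541079675061931)) 19
dish 0.015 (array([0.47620137, 0.09512435]), np.float64(0.04491521595522268)) 19
side bbox [243 191] [274 209]
front bottom [0.4936346  0.06032586 0.        ] rear rim z.015 [0.47088911 0.14152919 0.015     ]
frame ((477.31268310546875, -185.59915161132812), (159.2370147705078, 153.2525177001953), 79.74957275390625) [[ 387.74124  -250.31119 ]
 [ 538.5477   -277.5826  ]
 [ 566.88416  -120.887115]
 [ 416.07764   -93.61569 ]]
jar [ 0.63716917 -0.12140346  0.078     ]
weight [ 0.66198679 -0.24256587  0.03      ]
```

```bash
python3 - <<'E'
from h import *
s=cv2.imread("pics/side0.png");t=cv2.imread("pics/top0.png")
for z in(0,.05,.08,.1,.13):print(z,"top box lower edge",[on("top",u,v,z)[:2].round(3) for u,v in((277,216),(298,217),(320,220),(341,222))])
a=cv2.resize(s[130:250,230:390],None,fx=4,fy=4,interpolation=3);cv2.imwrite("pics/box.png",a)
E
```

```text
0 top box lower edge [array([0.603, 0.16 ]), array([0.601, 0.093]), array([0.593, 0.024]), array([ 0.587, -0.043])]
0.05 top box lower edge [array([0.599, 0.156]), array([0.597, 0.092]), array([0.589, 0.024]), array([ 0.584, -0.04 ])]
0.08 top box lower edge [array([0.596, 0.153]), array([0.595, 0.091]), array([0.587, 0.025]), array([ 0.582, -0.038])]
0.1 top box lower edge [array([0.595, 0.152]), array([0.593, 0.09 ]), array([0.585, 0.025]), array([ 0.58 , -0.036])]
0.13 top box lower edge [array([0.592, 0.149]), array([0.591, 0.089]), array([0.583, 0.026]), array([ 0.578, -0.034])]
```

View pics/box.png

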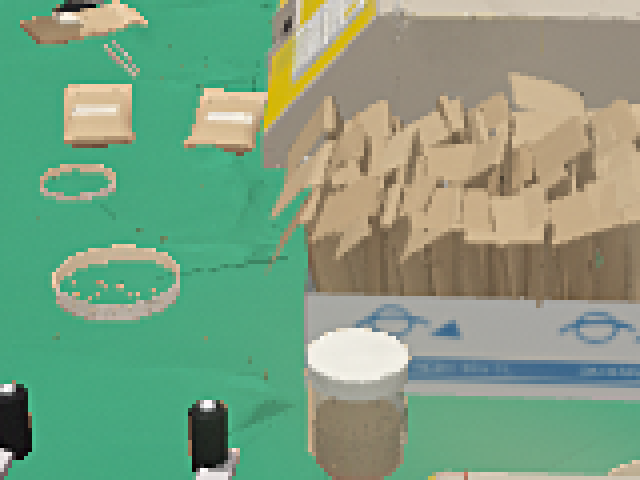

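The seed-packet box (near edge x≈0.58–0.60) leaves no room for the 190 mm body crosswise. I'll push with closed fingers and the jaw axis along the push, because the flat back of the finger pushes straight through the centre of a round dish.

- **Leg 1:** heading −77.6°, taking the dish to frame (−85, 0).
- **Leg 2:** heading −99.9°, through the gate.

First, the approach.

```bash
python3 -m inch '[{"hand":0.3,"slide":[1,-2,0],"yaw":0.05},{"hand":1,"slide":[3,-6,0],"yaw":0.12},{"hand":1,"slide":[5.5,-11,0],"yaw":0.2},{"hand":1,"slide":[8,-16,0],"yaw":0.28},{"hand":1,"slide":[10.5,-21,0],"yaw":0.36},{"hand":1,"slide":[13,-26,0],"yaw":0.44},{"hand":1,"slide":[15.5,-31,0],"yaw":0.52},{"hand":1,"slide":[18,-36,0],"yaw":0.6},{"hand":1,"slide":[19.6,-38.9,0],"yaw":0.649},{"hand":1,"slide":[19.6,-38.9,0],"yaw":0.649}]'
python3 -m inch '[{"hand":1,"slide":[0,0,-5],"yaw":0},{"hand":1,"slide":[0,0,-10],"yaw":0},{"hand":1,"slide":[0,0,-14],"yaw":0},{"hand":1,"slide":[0,0,-17],"yaw":0},{"hand":1,"slide":[0,0,-17],"yaw":0}]'
python3 - <<'E'
from h import *
t=capture("top");s=capture("side");st=sense();print(st["tcp_pos"],st["ee_rot"],st["time_s"])
cv2.imwrite("pics/m1.png",np.vstack([cv2.resize(t[170:300,220:430],(630,390)),cv2.resize(s[110:230,180:390],(630,360))])[:,:][:600] if 0 else np.hstack([cv2.resize(t[180:300,230:350],(400,400)),cv2.resize(s[120:240,200:320],(400,400))]))
E
```

```text
time_s: 1.35
tcp_pos: [0.4585, 0.1766, 0.2918]
ee_rot: [[0.978, 0.211, -0.001], [0.211, -0.978, -0.001], [-0.001, 0.0, -1.0]]
wrist_force: [0.1, 0.7, -1.0]
gripper_width: 0.02
time_s: 1.98
tcp_pos: [0.4566, 0.1783, 0.1202]
ee_rot: [[0.977, 0.215, -0.005], [0.215, -0.977, -0.004], [-0.005, 0.003, -1.0]]
wrist_force: [0.3, 0.2, 0.7]
gripper_width: 0.004
[0.45842579 0.1793098  0.12290257] [[ 9.76475671e-01  2.15625797e-01  8.82517864e-04]
 [ 2.15625580e-01 -9.76476061e-01  3.34478080e-04]
 [ 9.33879670e-04 -1.36316281e-04 -9.99999555e-01]] 2.075
```

View pics/m1.png

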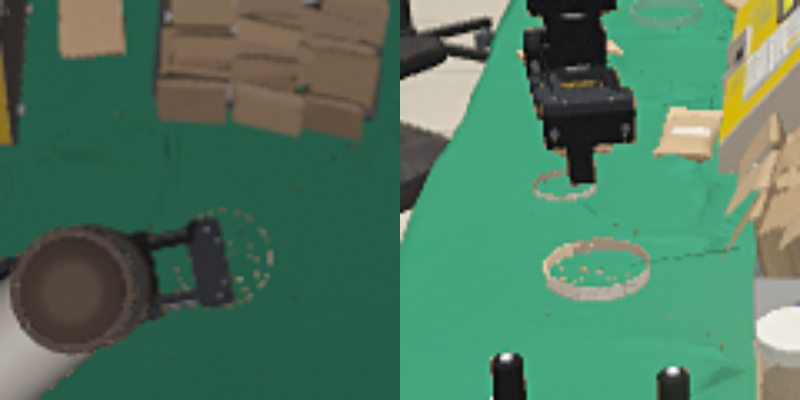

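The fingers are in line behind the dish. In the side view they sit slightly left of the dish centre, as expected for the slanted heading. Now I lower them and push along leg 1.

```bash
python3 -m inch '[{"hand":1,"slide":[0,0,-3],"yaw":0},{"hand":1,"slide":[0,0,-4.6],"yaw":0},{"hand":1,"slide":[0,0,-4.6],"yaw":0},{"hand":1,"slide":[0.3,-1.5,-4.6],"yaw":0},{"hand":1,"slide":[0.5,-2.2,-4.6],"yaw":0},{"hand":1,"slide":[0.65,-2.9,-4.6],"yaw":0},{"hand":1,"slide":[0.8,-3.7,-4.6],"yaw":0},{"hand":1,"slide":[1.0,-4.6,-4.6],"yaw":0},{"hand":1,"slide":[1.2,-5.5,-4.6],"yaw":0},{"hand":1,"slide":[1.4,-6.4,-4.6],"yaw":0}]'
python3 -m inch '[{"hand":1,"slide":[0.2,-0.9,0],"yaw":0},{"hand":1,"slide":[0.4,-1.8,0],"yaw":0},{"hand":1,"slide":[0.6,-2.7,0],"yaw":0},{"hand":1,"slide":[0.8,-3.6,0],"yaw":0},{"hand":1,"slide":[0.9,-4.2,0],"yaw":0},{"hand":1,"slide":[1,-4.6,0],"yaw":0},{"hand":1,"slide":[1,-4.6,0],"yaw":0}]'
python3 - <<'E'
from h import *
t=capture("top");s=capture("side");st=sense();print(st["tcp_pos"],st["time_s"])
cv2.imwrite("pics/m2.png",np.hstack([cv2.resize(t[180:300,280:400],(400,400)),cv2.resize(s[150:270,190:310],(400,400))]))
E
```

```text
time_s: 3.32
tcp_pos: [0.4723, 0.1138, 0.0762]
ee_rot: [[0.977, 0.215, 0.0], [0.215, -0.977, 0.0], [0.0, -0.0, -1.0]]
wrist_force: [-1.0, 1.0, 0.5]
gripper_width: 0.006
time_s: 4.2
tcp_pos: [0.482, 0.068, 0.0761]
ee_rot: [[0.977, 0.214, -0.0], [0.214, -0.977, -0.0], [-0.001, 0.0, -1.0]]
wrist_force: [-0.5, -0.2, -0.2]
gripper_width: 0.008
[0.48197352 0.06830184 0.07615789] 4.3
```

View pics/m2.png

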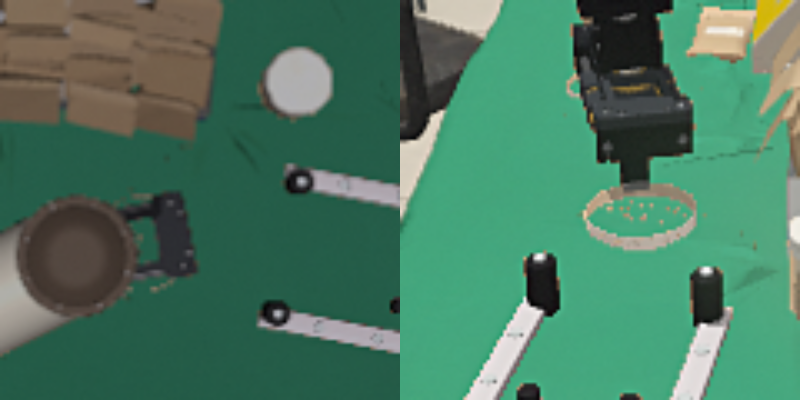

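The dish moves flat and centred on the finger. I'll finish leg 1, back off and measure.

```bash
python3 -m inch '[{"hand":1,"slide":[0.2,-0.9,0],"yaw":0},{"hand":1,"slide":[0.4,-1.8,0],"yaw":0},{"hand":1,"slide":[0.6,-2.7,0],"yaw":0},{"hand":1,"slide":[0.8,-3.6,0],"yaw":0},{"hand":1,"slide":[0.9,-4.1,0],"yaw":0},{"hand":1,"slide":[0.95,-4.3,0],"yaw":0},{"hand":1,"slide":[0.95,-4.3,0],"yaw":0},{"hand":1,"slide":[0.7,-3,0],"yaw":0},{"hand":1,"slide":[0,0,0],"yaw":0},{"hand":1,"slide":[-1,4.5,0],"yaw":0}]'
python3 -m inch '[{"hand":1,"slide":[0,0,0],"yaw":0},{"hand":1,"slide":[0,0,0],"yaw":0}]'
cat > loc.py <<'E'
from meas import *
O=np.array([.4900,-.1175]);X=np.array([-.172,-.985])/np.hypot(.172,.985);Y=np.array([-X[1],X[0]])
def F(p):return np.array([(p[:2]-O)@X,(p[:2]-O)@Y])
def W(f):return O+f[0]*X+f[1]*Y
def look(guess,name):
    g=W(guess);t=capture("top");s=capture("side");out=[]
    for cam,im in(("top",t),("side",s)):
        c=proj(cam,[*g,.015]).astype(int);r=24
        p=dish(im,(c[0]-r,c[1]-r,c[0]+r,c[1]+r)).astype(float)
        P=np.array([on(cam,u,v,.015)[:2] for u,v in p])
        if cam=="side":P=P   # near wall projects outward below rim
        P=P[np.linalg.norm(P-g,axis=1)<.056]
        H=cv2.convexHull(P.astype(np.float32))[:,0].astype(float)
        cc,rr=circ(H);k=abs(np.linalg.norm(H-cc,axis=1)-rr)<.004;cc,rr=circ(H[k])
        print(cam,"n",k.sum(),"c",cc.round(4),"r",rr.round(4),"frame",F(cc).round(4))
    st=sense();print("tcp",st["tcp_pos"].round(4) if hasattr(st["tcp_pos"],"round") else st["tcp_pos"],F(np.array(st["tcp_pos"])).round(4),st["time_s"])
    tc=proj("top",[*g,0]).astype(int);sc=proj("side",[*g,0]).astype(int)
    f=lambda im,c:cv2.resize(im[c[1]-50:c[1]+50,c[0]-50:c[0]+50],(400,400),interpolation=3)
    cv2.imwrite(f"pics/{name}.png",np.hstack([f(t,tc),f(s,sc)]))
E
python3 -c "
from loc import *
look([-.085,0],'m3')"
```

```text
time_s: 5.55
tcp_pos: [0.4718, 0.1145, 0.0763]
ee_rot: [[0.977, 0.213, 0.0], [0.213, -0.977, 0.0], [0.0, 0.0, -1.0]]
wrist_force: [0.7, 0.7, 0.3]
gripper_width: 0.001
time_s: 5.8
tcp_pos: [0.4717, 0.1139, 0.0762]
ee_rot: [[0.976, 0.216, -0.0], [0.216, -0.976, -0.0], [-0.0, 0.0, -1.0]]
wrist_force: [0.6, -0.9, -0.3]
gripper_width: 0.009
top n 26 c [ 0.497  -0.0281] r 0.0447 frame [-0.0892 -0.0085]
side n 29 c [ 0.4973 -0.0342] r 0.0502 frame [-0.0833 -0.0071]
tcp [0.4719 0.113  0.0762] [-0.224  -0.0575] 5.9
```

View pics/m3.png

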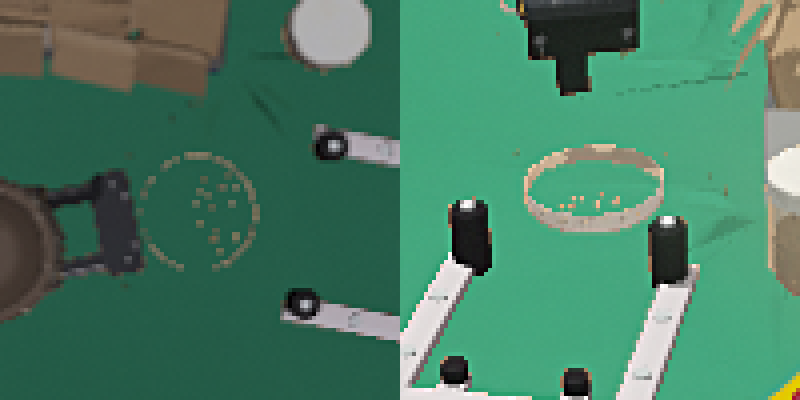

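The dish is at frame (−89, −8.5) mm. The radius fits at 44.7 mm and the side view agrees on x. Next leg: heading −92.3° to bring it onto the centre line near x = −30.

```bash
python3 -m inch '[{"hand":1,"slide":[1.4,0,0],"yaw":-0.13},{"hand":1,"slide":[2.8,0,0],"yaw":-0.258},{"hand":1,"slide":[2.8,-3,0],"yaw":-0.258},{"hand":1,"slide":[2.8,-6,0],"yaw":-0.258},{"hand":1,"slide":[2.8,-6.2,0],"yaw":-0.258},{"hand":1,"slide":[2.77,-7,0],"yaw":-0.258},{"hand":1,"slide":[2.74,-7.7,0],"yaw":-0.258},{"hand":1,"slide":[2.7,-8.4,0],"yaw":-0.258}]'
python3 -m inch '[{"hand":1,"slide":[-0.03,-0.8,0],"yaw":0},{"hand":1,"slide":[-0.06,-1.6,0],"yaw":0},{"hand":1,"slide":[-0.1,-2.5,0],"yaw":0},{"hand":1,"slide":[-0.14,-3.5,0],"yaw":0},{"hand":1,"slide":[-0.18,-4.5,0],"yaw":0},{"hand":1,"slide":[-0.2,-5.2,0],"yaw":0},{"hand":1,"slide":[-0.22,-5.5,0],"yaw":0},{"hand":1,"slide":[-0.22,-5.5,0],"yaw":0},{"hand":1,"slide":[0,0,0],"yaw":0},{"hand":1,"slide":[0.1,4,0],"yaw":0}]'
python3 -m inch '[{"hand":1,"slide":[0,0,0],"yaw":0},{"hand":1,"slide":[0,0,0],"yaw":0}]'
python3 -c "
from loc import *
look([-.032,0],'m4')"
```

```text
time_s: 6.9
tcp_pos: [0.4991, 0.0293, 0.0763]
ee_rot: [[0.999, -0.041, 0.0], [-0.041, -0.999, 0.0], [0.0, -0.0, -1.0]]
wrist_force: [0.2, -0.2, 0.2]
gripper_width: -0.0
time_s: 8.15
tcp_pos: [0.5004, 0.0708, 0.0764]
ee_rot: [[0.999, -0.042, 0.001], [-0.042, -0.999, 0.0], [0.001, -0.0, -1.0]]
wrist_force: [1.6, -0.2, 0.0]
gripper_width: 0.001
time_s: 8.4
tcp_pos: [0.4997, 0.0693, 0.0761]
ee_rot: [[0.999, -0.041, -0.001], [-0.041, -0.999, -0.0], [-0.001, 0.0, -1.0]]
wrist_force: [0.2, -0.5, -0.2]
gripper_width: 0.007
top n 17 c [ 0.4997 -0.0779] r 0.0446 frame [-0.0407  0.0028]
side n 32 c [ 0.499  -0.0868] r 0.052 frame [-0.0318  0.0035]
tcp [0.4998 0.0686 0.0761] [-0.185  -0.0224] 8.5
```

View pics/m4.png

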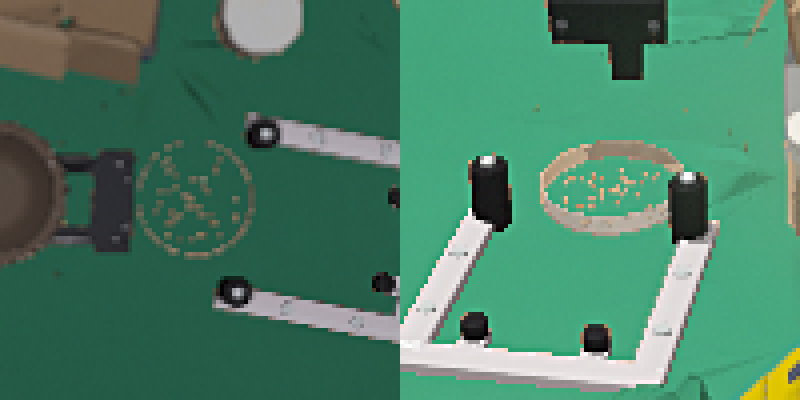

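Dish at frame (−41, +3) mm, between the posts' approach. Next push goes at −3° to the frame axis into the gap, to x≈+10.

```bash
python3 -m inch '[{"hand":1,"slide":[0.9,-1,0],"yaw":-0.1},{"hand":1,"slide":[1.8,-3,0],"yaw":-0.185},{"hand":1,"slide":[1.8,-5,0],"yaw":-0.185},{"hand":1,"slide":[1.8,-6.6,0],"yaw":-0.185},{"hand":1,"slide":[1.8,-6.85,0],"yaw":-0.185},{"hand":1,"slide":[1.64,-7.55,0],"yaw":-0.185},{"hand":1,"slide":[1.48,-8.25,0],"yaw":-0.185},{"hand":1,"slide":[1.32,-8.95,0],"yaw":-0.185}]'
python3 -m inch '[{"hand":1,"slide":[-0.18,-0.8,0],"yaw":0},{"hand":1,"slide":[-0.36,-1.6,0],"yaw":0},{"hand":1,"slide":[-0.55,-2.4,0],"yaw":0},{"hand":1,"slide":[-0.73,-3.2,0],"yaw":0},{"hand":1,"slide":[-0.91,-4,0],"yaw":0},{"hand":1,"slide":[-1.05,-4.6,0],"yaw":0},{"hand":1,"slide":[-1.1,-4.8,0],"yaw":0},{"hand":1,"slide":[-1.1,-4.8,0],"yaw":0},{"hand":1,"slide":[0,0,0],"yaw":0},{"hand":1,"slide":[0.7,3,0],"yaw":0}]'
python3 -m inch '[{"hand":1,"slide":[0,0,0],"yaw":0},{"hand":1,"slide":[0,0,0],"yaw":0}]'
python3 -c "
from loc import *
look([.01,0],'m5')"
```

```text
time_s: 9.5
tcp_pos: [0.5132, -0.0203, 0.0763]
ee_rot: [[0.975, -0.224, 0.0], [-0.224, -0.975, 0.0], [-0.0, -0.0, -1.0]]
wrist_force: [-0.1, -0.5, 0.1]
gripper_width: 0.006
time_s: 10.75
tcp_pos: [0.5208, 0.0112, 0.0764]
ee_rot: [[0.975, -0.224, 0.001], [-0.224, -0.975, 0.0], [0.001, -0.0, -1.0]]
wrist_force: [0.1, -0.6, -0.3]
gripper_width: 0.003
time_s: 11.0
tcp_pos: [0.5198, 0.0097, 0.076]
ee_rot: [[0.974, -0.225, -0.001], [-0.225, -0.974, -0.0], [-0.001, 0.0, -1.0]]
wrist_force: [0.3, -0.7, -0.0]
gripper_width: 0.009
top n 21 c [ 0.4862 -0.1176] r 0.0448 frame [ 0.0007 -0.0037]
side n 27 c [ 0.4857 -0.1261] r 0.052 frame [ 0.0092 -0.0028]
tcp [0.5198 0.0091 0.0761] [-0.1298  0.0076] 11.1
```

View pics/m5.png

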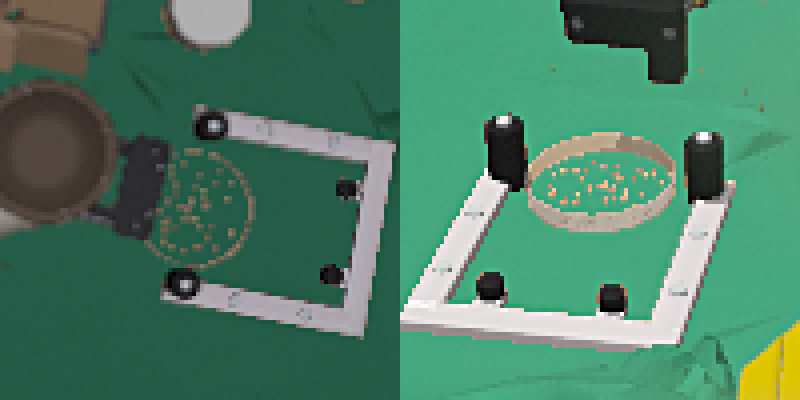

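The dish is in the gap, flat, at frame (0.5, −3.7). Final leg at +3° toward the centre line.

```bash
python3 -m inch '[{"hand":1,"slide":[-1.2,-1.2,0],"yaw":0.05},{"hand":1,"slide":[-2.4,-2.6,0],"yaw":0.105},{"hand":1,"slide":[-2.4,-4,0],"yaw":0.105},{"hand":1,"slide":[-2.4,-4.7,0],"yaw":0.105},{"hand":1,"slide":[-2.48,-5.4,0],"yaw":0.105},{"hand":1,"slide":[-2.56,-6.1,0],"yaw":0.105},{"hand":1,"slide":[-2.65,-6.8,0],"yaw":0.105}]'
python3 -m inch '[{"hand":1,"slide":[-0.08,-0.7,0],"yaw":0},{"hand":1,"slide":[-0.17,-1.4,0],"yaw":0},{"hand":1,"slide":[-0.25,-2.1,0],"yaw":0},{"hand":1,"slide":[-0.34,-2.8,0],"yaw":0},{"hand":1,"slide":[-0.42,-3.5,0],"yaw":0},{"hand":1,"slide":[-0.5,-4.2,0],"yaw":0},{"hand":1,"slide":[-0.59,-4.9,0],"yaw":0},{"hand":1,"slide":[-0.66,-5.5,0],"yaw":0},{"hand":1,"slide":[-0.68,-5.7,0],"yaw":0},{"hand":1,"slide":[-0.68,-5.7,0],"yaw":0}]'
python3 -c "
from loc import *
look([.058,0],'m6')"
```

```text
time_s: 11.98
tcp_pos: [0.4939, -0.0585, 0.0762]
ee_rot: [[0.993, -0.121, 0.0], [-0.121, -0.993, 0.0], [0.0, -0.0, -1.0]]
wrist_force: [0.7, -0.1, -0.7]
gripper_width: 0.002
time_s: 13.22
tcp_pos: [0.487, -0.1153, 0.0762]
ee_rot: [[0.993, -0.122, -0.0], [-0.122, -0.993, -0.0], [-0.0, 0.0, -1.0]]
wrist_force: [0.4, 0.2, 0.4]
gripper_width: 0.006
top n 32 c [ 0.4814 -0.1733] r 0.0534 frame [0.0564 0.0011]
side n 30 c [ 0.4785 -0.1759] r 0.0536 frame [ 0.0595 -0.0012]
tcp [ 0.487  -0.1151  0.0762] [-0.0019 -0.0034] 13.325
```

```bash
python3 -m inch '[{"hand":1,"slide":[-0.05,-0.3,0],"yaw":0},{"hand":1,"slide":[-0.1,-0.6,0],"yaw":0},{"hand":1,"slide":[-0.15,-0.9,0],"yaw":0},{"hand":1,"slide":[-0.2,-1.2,0],"yaw":0},{"hand":1,"slide":[-0.23,-1.4,0],"yaw":0},{"hand":1,"slide":[-0.23,-1.4,0],"yaw":0}]'
python3 -m inch '[{"hand":1,"slide":[-0.02,-0.1,0],"yaw":0},{"hand":1,"slide":[-0.02,-0.1,0],"yaw":0}]'
python3 -m inch '[{"hand":1,"slide":[-0.02,-0.1,0],"yaw":0},{"hand":1,"slide":[-0.02,-0.1,0],"yaw":0}]'
python3 - <<'E'
from loc import *
t=capture("top");s=capture("side")
g=W([.08,0]);f=lambda c,im:(lambda q:cv2.resize(im[q[1]-40:q[1]+40,q[0]-40:q[0]+40],(400,400),interpolation=3))(proj(c,[*g,0]).astype(int))
cv2.imwrite("pics/m7.png",np.hstack([f("top",t),f("side",s)]));print(F(np.array(sense()["tcp_pos"])))
E
```

```text
time_s: 14.08
tcp_pos: [0.4846, -0.1294, 0.0762]
ee_rot: [[0.993, -0.122, -0.0], [-0.122, -0.993, -0.0], [-0.0, 0.0, -1.0]]
wrist_force: [-0.2, 0.2, 0.5]
gripper_width: 0.005
time_s: 14.32
tcp_pos: [0.4844, -0.1302, 0.0762]
ee_rot: [[0.993, -0.121, -0.0], [-0.121, -0.993, -0.0], [-0.0, 0.0, -1.0]]
wrist_force: [-0.5, -0.6, 0.6]
gripper_width: 0.004
time_s: 14.58
tcp_pos: [0.4843, -0.1312, 0.0762]
ee_rot: [[0.993, -0.122, -0.0], [-0.122, -0.993, -0.0], [-0.0, 0.0, -1.0]]
wrist_force: [0.8, 0.6, -0.3]
gripper_width: 0.002
[ 0.01443418 -0.00328238]
```

View pics/m7.png

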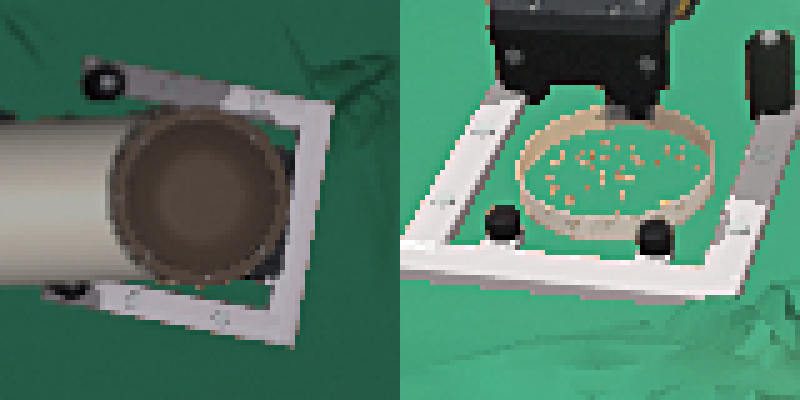

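The side view shows the dish at the stops. It is close to or touching the right one, and a small gap may remain at the left. I'll continue in 1 mm steps and watch the force.

```bash
for i in 1; do python3 -m inch '[{"hand":1,"slide":[-0.02,-0.1,0],"yaw":0},{"hand":1,"slide":[-0.02,-0.1,0],"yaw":0},{"hand":1,"slide":[-0.02,-0.1,0],"yaw":0}]'|grep -E "tcp|force"; done
python3 -m inch '[{"hand":1,"slide":[-0.02,-0.1,0],"yaw":0},{"hand":1,"slide":[-0.02,-0.1,0],"yaw":0},{"hand":1,"slide":[-0.02,-0.1,0],"yaw":0}]'|grep -E "tcp|force"
python3 -c "
from h import *
print(*[(capture('side') is not None, np.round(sense()['wrist_force'],1)) for _ in range(5)])"
```

```text
tcp_pos: [0.4841, -0.1322, 0.0762]
wrist_force: [-0.5, 0.6, -0.6]
tcp_pos: [0.4839, -0.1332, 0.0763]
wrist_force: [-0.1, 0.7, 0.4]
(True, array([0.4, 0.7, 0.1])) (True, array([ 0.8,  1.4, -0.2])) (True, array([ 0.2,  0.4, -0.6])) (True, array([-0.4,  0.1,  0.5])) (True, array([-0. ,  0.3,  0.6]))
```

```bash
cat > f.py <<'E'
from h import *
print(np.mean([(capture('side'),sense()['wrist_force'])[1] for _ in range(5)],axis=0).round(2))
E
python3 -m inch '[{"hand":1,"slide":[-0.02,-0.1,0],"yaw":0},{"hand":1,"slide":[-0.02,-0.1,0],"yaw":0}]'|grep tcp; python3 f.py
python3 -m inch '[{"hand":1,"slide":[-0.02,-0.1,0],"yaw":0},{"hand":1,"slide":[-0.02,-0.1,0],"yaw":0}]'|grep tcp; python3 f.py
python3 -c "
from loc import *
look([.075,0],'m8')"
```

```text
tcp_pos: [0.4837, -0.1342, 0.0763]
[ 0.2  -0.09  0.1 ]
tcp_pos: [0.4835, -0.1352, 0.0763]
[0.28 0.09 0.18]
top n 32 c [ 0.4761 -0.1912] r 0.0548 frame [ 0.075 -0.001]
side n 23 c [ 0.4755 -0.1938] r 0.0529 frame [ 0.0777 -0.0012]
tcp [ 0.4835 -0.1351  0.0762] [ 0.0185 -0.0034] 16.775
```

Looking back, the top-view fits give a TCP-to-dish offset of 51 mm rather than 60, so the dish should be at x≈69.5 with about 5 mm to go. I'll keep going in 1 mm steps.

```bash

python3 -m inch '[{"hand":1,"slide":[-0.02,-0.1,0],"yaw":0},{"hand":1,"slide":[-0.04,-0.2,0],"yaw":0},{"hand":1,"slide":[-0.06,-0.3,0],"yaw":0},{"hand":1,"slide":[-0.07,-0.4,0],"yaw":0},{"hand":1,"slide":[-0.07,-0.4,0],"yaw":0}]'|grep tcp; python3 f.py
python3 -m inch '[{"hand":1,"slide":[-0.02,-0.1,0],"yaw":0},{"hand":1,"slide":[-0.02,-0.1,0],"yaw":0}]'|grep tcp; python3 f.py
```

```text
tcp_pos: [0.4828, -0.1389, 0.0763]
[-0.44  4.01  0.49]
tcp_pos: [0.4826, -0.1394, 0.0762]
[-0.09  8.15  1.64]
```

Reaction of 8 N along +y, so the dish is against the stops. I'll withdraw and check.

```bash

python3 -m inch '[{"hand":1,"slide":[0.05,0.3,0],"yaw":0},{"hand":1,"slide":[0.2,1.2,0],"yaw":0},{"hand":1,"slide":[0.7,4,0],"yaw":0},{"hand":1,"slide":[1.4,8,0],"yaw":0},{"hand":1,"slide":[2.1,12,0],"yaw":0},{"hand":1,"slide":[2.1,15,2],"yaw":0},{"hand":1,"slide":[2.1,18,6],"yaw":0},{"hand":1,"slide":[2.1,18,12],"yaw":0},{"hand":1,"slide":[2.1,18,12],"yaw":0},{"hand":1,"slide":[2.1,18,12],"yaw":0}]'
python3 - <<'E'
from loc import *
look([.075,0],'m9')
t=cv2.imread("pics/top0.png").astype(int);n=capture("top").astype(int)
for nm,(u,v) in dict(jar=(369,204),weight=(406,199),pk1=(198,268),pk2=(205,232),pk3=(257,180)).items():
    print(nm,np.abs(t-n)[v-12:v+12,u-12:u+12].mean().round(1))
E
```

```text
time_s: 19.4
tcp_pos: [0.503, 0.0398, 0.196]
ee_rot: [[0.993, -0.122, -0.0], [-0.122, -0.993, 0.0], [-0.0, -0.0, -1.0]]
wrist_force: [-0.8, -0.3, 0.2]
gripper_width: 0.003
top n 22 c [ 0.4759 -0.1948] r 0.0508 frame [ 0.0785 -0.0006]
side n 23 c [ 0.4756 -0.1959] r 0.052 frame [ 0.0797 -0.0007]
tcp [0.5027 0.0394 0.1949] [-0.1568 -0.0145] 19.5
jar 1.2
weight 0.9
pk1 1.1
pk2 1.1
pk3 1.1
```

View pics/m9.png

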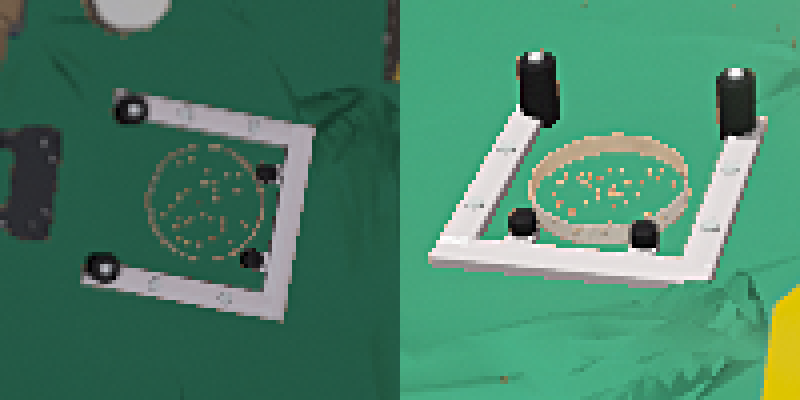

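The picture shows the dish flat against both stops. The top fit is polluted by white frame pixels (r = 50.8), so I'll refit with a tan-only mask.

```bash
python3 - <<'E'
from loc import *
t=capture("top").astype(int);g=W([.075,0]);c=proj("top",[*g,.015]).astype(int);r=22
q=t[c[1]-r:c[1]+r,c[0]-r:c[0]+r];m=(q[...,2]>q[...,1]-5)&(q[...,2]>80)&(q[...,2]-q[...,0]>12)
p=np.argwhere(m)[:,::-1]+c-r
P=np.array([on("top",u,v,.015)[:2] for u,v in p.astype(float)]);P=P[np.linalg.norm(P-g,axis=1)<.052]
H=cv2.convexHull(P.astype(np.float32))[:,0].astype(float);cc,rr=circ(H);k=abs(np.linalg.norm(H-cc,axis=1)-rr)<.003;cc,rr=circ(H[k])
print(k.sum(),cc,rr,F(cc))
E
```

```text
25 [ 0.47951156 -0.1883908 ] 0.045418523944980575 [0.07163829 0.00186228]
```

Two checks disagree. Relative to the measured stops, stop_a is about 1 mm clear and the other about 3.6 mm (error about 2–3 mm). The dish may have jammed on one stop by friction, so I'll give it one gentle nudge with the face turned −10° toward −y.

```bash

python3 -m inch '[{"hand":1,"slide":[0,-5,0],"yaw":-0.07},{"hand":1,"slide":[-0.1,-10,0],"yaw":-0.15},{"hand":1,"slide":[-0.2,-14,0],"yaw":-0.227},{"hand":1,"slide":[-0.24,-16.8,0],"yaw":-0.227},{"hand":1,"slide":[-0.24,-16.8,0],"yaw":-0.227},{"hand":1,"slide":[-0.24,-16.8,-5],"yaw":-0.227},{"hand":1,"slide":[-0.24,-16.8,-9],"yaw":-0.227},{"hand":1,"slide":[-0.24,-16.8,-11],"yaw":-0.227},{"hand":1,"slide":[-0.24,-16.8,-11.9],"yaw":-0.227},{"hand":1,"slide":[-0.24,-16.8,-11.9],"yaw":-0.227}]'; python3 f.py
python3 -m inch '[{"hand":1,"slide":[-0.07,-0.2,0],"yaw":0},{"hand":1,"slide":[-0.14,-0.4,0],"yaw":0},{"hand":1,"slide":[-0.21,-0.6,0],"yaw":0},{"hand":1,"slide":[-0.28,-0.8,0],"yaw":0},{"hand":1,"slide":[-0.28,-0.8,0],"yaw":0}]'|grep tcp; python3 f.py
```

```text
time_s: 20.85
tcp_pos: [0.5012, -0.1277, 0.0768]
ee_rot: [[0.94, -0.341, -0.001], [-0.341, -0.94, -0.0], [-0.001, 0.0, -1.0]]
wrist_force: [-0.4, -0.4, 0.3]
gripper_width: 0.006
[0.31 0.01 0.18]
tcp_pos: [0.4983, -0.1363, 0.0772]
[ 0.4  -0.02 -0.19]
```

```bash
for k in 1; do 
python3 -m inch '[{"hand":1,"slide":[-0.07,-0.2,0],"yaw":0},{"hand":1,"slide":[-0.07,-0.2,0],"yaw":0}]'|grep tcp; python3 f.py
python3 -m inch '[{"hand":1,"slide":[-0.04,-0.1,0],"yaw":0},{"hand":1,"slide":[-0.04,-0.1,0],"yaw":0}]'|grep tcp; python3 f.py
python3 -m inch '[{"hand":1,"slide":[-0.04,-0.1,0],"yaw":0},{"hand":1,"slide":[-0.04,-0.1,0],"yaw":0}]'|grep tcp; python3 f.py; done
```

```text
tcp_pos: [0.4976, -0.1382, 0.0772]
[-0.03  0.04  0.04]
tcp_pos: [0.4972, -0.1392, 0.0772]
[-0.39  0.26 -0.01]
tcp_pos: [0.4969, -0.14, 0.0772]
[ 0.14  1.29 -0.27]
```

```bash

python3 -m inch '[{"hand":1,"slide":[-0.04,-0.1,0],"yaw":0},{"hand":1,"slide":[-0.04,-0.1,0],"yaw":0}]'|grep tcp; python3 f.py
python3 -m inch '[{"hand":1,"slide":[-0.02,-0.05,0],"yaw":0},{"hand":1,"slide":[-0.02,-0.05,0],"yaw":0}]'|grep tcp; python3 f.py
```

```text
tcp_pos: [0.4966, -0.1407, 0.0772]
[0.08 5.25 0.26]
tcp_pos: [0.4965, -0.1409, 0.0772]
[0.43 6.89 0.11]
```

The reaction rises straight away from this direction too, so the dish is seated on both stops. I'll withdraw, then do a final numeric check.

```bash

python3 -m inch '[{"hand":1,"slide":[0.1,0.3,0],"yaw":0},{"hand":1,"slide":[0.3,0.9,0],"yaw":0},{"hand":1,"slide":[0.5,1.3,1],"yaw":0},{"hand":1,"slide":[0.5,1.3,5],"yaw":0},{"hand":1,"slide":[0.5,1.3,10],"yaw":0},{"hand":1,"slide":[0.5,7,12],"yaw":0},{"hand":1,"slide":[0.5,13,12],"yaw":0},{"hand":1,"slide":[0.5,18,12],"yaw":0},{"hand":1,"slide":[0.5,18,12],"yaw":0},{"hand":1,"slide":[0.5,18,12],"yaw":0}]'
python3 - <<'E'
from loc import *
T=capture("top");t=T.astype(int);g=W([.075,0]);c=proj("top",[*g,.015]).astype(int);r=22
q=t[c[1]-r:c[1]+r,c[0]-r:c[0]+r];m=(q[...,2]>q[...,1]-5)&(q[...,2]>80)&(q[...,2]-q[...,0]>12)
p=np.argwhere(m)[:,::-1]+c-r
P=np.array([on("top",u,v,.015)[:2] for u,v in p.astype(float)]);P=P[np.linalg.norm(P-g,axis=1)<.052]
H=cv2.convexHull(P.astype(np.float32))[:,0].astype(float);cc,rr=circ(H);k=abs(np.linalg.norm(H-cc,axis=1)-rr)<.003;cc,rr=circ(H[k])
print(cc,rr,F(cc))
o=cv2.imread("pics/top0.png").astype(int)
for nm,(u,v) in dict(jar=(369,204),weight=(406,199),pk1=(198,268),pk2=(205,232),pk3=(257,180)).items():print(nm,np.abs(t-o)[v-12:v+12,u-12:u+12].mean().round(1))
cv2.imwrite("pics/m10.png",np.hstack([cv2.resize(x[a-30:a+30,b-30:b+30],(400,400),interpolation=3) for x,(b,a) in((T,proj("top",[*g,0]).astype(int)),(capture("side"),proj("side",[*g,0]).astype(int)))]))
E
```

```text
time_s: 25.72
tcp_pos: [0.5011, 0.0383, 0.1976]
ee_rot: [[0.94, -0.341, 0.0], [-0.341, -0.94, -0.0], [0.0, 0.0, -1.0]]
wrist_force: [-0.0, 0.9, 0.7]
gripper_width: 0.009
[ 0.47893929 -0.18879026] 0.04543906654373228 [0.07213023 0.00136725]
jar 1.1
weight 0.9
pk1 1.0
pk2 1.0
pk3 1.1
```

```bash
python3 -c "
from station import *
print(finish_job())"
```

```text
the job is handed in; nothing more can be done
None
```

I pushed the middle-sized seed dish between the posts and up against the stops, drew the fingers away above the table, and handed in at about 26 s. `finish_job` gives no verdict, so the result isn't confirmed.

**How it went:** I pushed with closed fingers and the jaw axis along the push, because the seed-packet box left no room for the gripper body crosswise. The dish went in over four straight pushes, with measurements in between. After that I gave it one gentle nudge from a −10° heading in case it had caught on one stop.

**Last checks:**
- **Seating:** the dish pushed back with about 8 N on the last push and 7 N on the nudge, both read at the wrist. That fits contact with both stops, and both readings are under the 20 N limit.
- **Position:** the final top-view fit puts the dish at frame (72.1, 1.4) mm, with a radius of 45.4 mm. That is about 3 mm from the seat, inside the 6 mm tolerance but with an error of roughly 2–3 mm.
- **Bystanders:** the jar, the weight and the nearby packets show no change from the first picture.

**What disagreed:**
- **Side view:** its fits read 1–9 mm further in than the top view, because the near wall of the dish biases them.
- **Finger offset:** I first assumed 60 mm from tool centre to dish centre, but it measured about 51 mm, so the last push was longer than planned.
- **Stop clearance:** before the nudge, the fit suggested gaps of 1 mm and 3.6 mm at the two stops. The fit moved only 0.7 mm afterwards, so most of that is probably measurement error.
- **Last picture:** it couldn't be viewed because I had reached the 12-picture limit. The picture before the nudge showed the dish flat and touching both stops.

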